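# Set a slab mold to the mark on a guide with slack in its slide

### The job

Use the orange handle to draw the pusher of the slab guide fully back to its home stop, then lay the blue slab mold flat across the middle of the white lane in front of the pusher, its long side facing the pusher, and let go. The handle has slack, so bring it up to the red mark from the home side only, pushing the mold ahead of the pusher and stopping with the pointer on the mark and the slack taken up forwards: with the mold on the guide never run past the mark and never back the pusher up. Finally throw the red-balled lock lever fully over, leave everything as set, and do not disturb the canister or the mug.

Things in the scene. Friction and masses are not known exactly. Their poses are not given: they have to be found in the camera images.
- guide: grey slab guide fixed on the worktop: bed 14 mm thick, x -120 to 150 mm, y -210 to 210 mm about its origin (on the worktop). The slide runs along y: +y forwards, -y home. White lane: 156 mm wide in x, centred at x = -30 mm, y -185 to 145 mm. Slide track at x = 80 mm, scale at x 107 to 143 mm (far side), lock lever at the +y end.
- pusher (a joint): travel of the pusher from its home stop in m, 0 (home) to 0.22 forwards along the guide's +y. It takes about 4 N to move and stays where it is left. At home the front face is at y = -150 mm of the guide.
- pusher_face (a point): middle of the front (+y) face of the steel pusher bar, 19 mm above the bed. The bar is 150 mm long in guide x, centred on the lane, 16 mm thick, its top 36 mm above the bed. The pusher's saddle on the track, at guide x 60 to 100 mm, reaches 28 mm ahead of this face.
- handle (a joint): slack of the handle in the pusher in m: 0 = lying against the rear stop (as when pulling home), 0.010 = against the front stop (slack taken up forwards; only then does moving it forwards move the pusher). The slack itself moves with about 1 N and stays where it is left.
- handle_grip (a point): centre of the handle's upright orange grip, 34 mm (guide x) by 26 mm (guide y) by 42 mm high, above the track; centre 67 mm above the bed (81 mm above the worktop), underside 46 mm above the bed. Nothing else of the slide rises over 37 mm above the bed, but for the grip's thin stem. Pinch it from above across its 26 mm, or push it.
- pointer (a point): tip of the thin orange pointer fixed to the handle, 47 mm towards guide +x from the grip's centre, at the same guide y as the grip's centre. With the slack taken up forwards it is level with the pusher's front face.
- mark: red mark clip on the scale side of the guide, 18 mm wide, 16 mm high; its centre line (its y = 0) is the mark; a 3 mm wide red tip points to -x. Axes parallel to the guide's. Fixed, at a different place on the scale each time. The pointer is on the mark when both have the same y along the guide; within 3 mm is good.
- mold: blue open slab mold with four cells, stiff, 140 (x, long) by 56 (y) by 32 mm high, 0.25 to 0.5 kg, lying flat on the worktop left or right of the guide. Origin at the centre of its underside. Take it across its 56 mm width.
- lock (a joint): angle of the lock lever in rad: 0 = unlocked, leaning 0.5 rad towards guide -x; 1.0 = locked, fully over, leaning 0.5 rad towards guide +x. It is moved by 1 to 2 N at the tip and stays where it is left.
- lock_tip (a point): centre of the red ball (26 mm across) at the end of the lock lever, 80 mm from its pivot. The pivot is at x 10 mm, y 175 mm of the guide, 36 mm above the worktop, its axis along guide y, on a block 70 by 50 mm, 25 mm high on the bed. A push on the ball towards guide +x throws it.
- canister: white lidded enamel canister with a blue lid, 100 mm across, 139 mm high, standing on the other side of the guide from the mold; bystander, origin at its underside
- mug: white mug 80 mm across, 90 mm high; bystander, origin at its underside

How it is judged (in metres and radians):
On the way, in this order (a step that is already met when the one before it is completed fails the run):
1. the pusher is drawn back to its home stop (within 5 mm) (value of joint pusher below 0.005 m), for 0.2 s.
2. the mold lies flat across the lane in front of the pusher, released, the pusher still home (within 10 mm) (value of joint pusher below 0.01 m and x of mold in the frame of guide between -0.05 and -0.01 m and z of mold in the frame of guide between 0.011 and 0.018 m and angle between mold's own z axis and vertical below 0.08 rad and linear speed of mold below 0.02 m/s and contact force between mold and the fingers below 0.1 N and y of mold in the frame of pusher_face above 0.024 m and angle between the y axis of mold and the y axis of guide, either way round below 0.2 rad), for 0.2 s.
3. the pointer is on the mark (within 3 mm) with the slack taken up forwards (within 2 mm), lock still open (y of pointer in the frame of mark between -0.003 and 0.003 m and value of joint handle above 0.008 m and value of joint lock below 0.5 rad), for 0.3 s.
4. the lock lever is thrown over (beyond 0.85 rad) (value of joint lock above 0.85 rad), for 0.2 s.
At the end, for the whole second after the job is handed in: Pointer within 3 mm of the mark, slack taken up forwards (over 8 mm of 10); mold flat, released, within 20 mm of the lane's centre line, square within 0.1 rad, at most 5 mm ahead of the pusher; lock lever beyond 0.85 rad; all at rest (y of pointer in the frame of mark between -0.003 and 0.003 m and value of joint handle above 0.008 m and x of mold in the frame of guide between -0.05 and -0.01 m and z of mold in the frame of guide between 0.011 and 0.018 m and angle between mold's own z axis and vertical below 0.08 rad and linear speed of mold below 0.02 m/s and contact force between mold and the fingers below 0.1 N and y of mold in the frame of pusher_face between 0.024 and 0.033 m and angle between the y axis of mold and the y axis of guide, either way round below 0.1 rad and value of joint lock above 0.85 rad and velocity of joint pusher below 0.005 m/s); the robot touches nothing.
It fails at once if with the mold on the guide, the pointer is more than 5 mm past the mark (x of mold in the frame of guide between -0.12 and 0.1 m and y of mold in the frame of guide between -0.2 and 0.2 m and z of mold in the frame of guide between 0.008 and 0.024 m and y of pointer in the frame of mark above 0.005 m).
It fails at once if with the mold on the guide and the pusher out of home by over 20 mm, the pusher moves back faster than 10 mm/s (x of mold in the frame of guide between -0.12 and 0.1 m and y of mold in the frame of guide between -0.2 and 0.2 m and z of mold in the frame of guide between 0.008 and 0.024 m and value of joint pusher above 0.02 m and velocity of joint pusher below -0.01 m/s).
It fails at once if the slide is dragged (over 20 mm/s) while the lock is over (value of joint lock above 0.5 rad and (velocity of joint pusher above 0.02 m/s or velocity of joint pusher below -0.02 m/s)).
It fails at once if the mold is tipped by more than 0.6 rad (angle between mold's own z axis and vertical above 0.6 rad).
It fails at once if a bystander is moved by more than 30 mm (distance of any of canister, mug from where it was at the start of the episode above 0.03 m).
It also fails if it takes over 72 s, if anything falls off the work surface, if the arm or the gripper's body presses on something with over 40 N, if the wrist force passes 120 N, or if a joint passes its speed limit or range.

### The arm

A 6-joint arm with a two-finger parallel gripper is mounted at the origin on the work surface. World frame = base frame: x ahead of the robot, y to its left, z up, the work surface at z = 0. Lengths are in m, angles in degrees, forces in N, time in s.
With the tool pointing down it reaches from about 0.275 to 0.85 m from the base axis. Payload 19 kg.
Tool frame: the origin (TCP) lies at the centre of the arm's flange, where the gripper is bolted on; the fingertips stand 173 mm ahead of it and the grasp point (between the pads) lies 155 mm ahead of it (robot.tip_extent is the distance from the TCP to the fingertips, in m); x points along the fingers, z is the direction in which the jaws open and shut, and the axes are right-handed (so a half turn about x gives the same grasp; the last joint's range is limited). The gripper opens to 85 mm and grips with 20 to 120 N. Pads are 22 mm wide; open, the fingers measure 114 mm over their backs; the gripper's body (76 mm by 85 mm) begins 54 mm behind the grasp point. The pads swing forward as they close: fully open they stand 13 mm farther back than shut.
Start: joints at [57.067, 8.623, 82.357, -0, 89.026, -7.678], TCP at [0.245, 0.52, 0.405] pointing down, gripper open.
Joint ranges: [-160.23, 160.23], [-39.13, 120.54], [6.94, 153.29], [-79.49, 259.48], [9.18, 160.14], [-161.06, 161.06]. Speed limits (degrees/s): [108.29, 108.29, 127.2, 172.46, 172.46, 172.46].

### API

Orientations are given as a 3x3 rotation matrix whose columns are the frame's x, y, z axes.
In Python, from bench import robot gives the robot as it stands.
- The arm moves only by the shell command python3 -m pendant 'ROWS'. ROWS is JSON, one flat list of numbers, 7 for each row, row after row: the shift along the tool's x, y, z in units of 40 mm (1.0 is 40 mm), then the turn, a rotation vector about the tool's x, y, z in units of 5 degrees (1.0 is 5 degrees), then the gripper command: -1 is shut, 1 is fully open, values between are in proportion. In form: [dx, dy, dz, wx, wy, wz, jaw, dx, dy, dz, wx, wy, wz, jaw, ...]. A call has 1 to 12 rows; each row is the pose to reach, as a shift and turn from the pose commanded when the call began, along the tool's axes at that moment; what a row does not reach only later rows make up. A row lasts 1/10 s, in which the tool goes at most 50 mm and 8.59 degrees, less where a joint would pass 70% of its speed; a pose out of reach is approached as far as the arm can. A call with a gripper value outside its range is refused whole. The fingers move at their own pace and stop on an object; the grip force is fixed at half the most. Time passes only in rows, so rows that repeat a pose let the fingers close. It gives the time, the measured TCP pose, the force and the opening at its end, in the units of the state.
- robot.get_obs(): the state, without advancing time (a new reading comes with each control period).
- robot.snapshot(name): name is "side" or "top"; returns (picture, depth): 400x640x3 uint8, red, green, blue; 400x640 float32, m along the optical axis (not along the pixel's ray), 0 where there is no reading.
- robot.get_calibration(name): a dict with "mtx" (3x3 intrinsics, pixels), "R" (3x3) and "t" (3): a world point X has camera coordinates R X + t. Camera axes: x right, y down, z forward; pixel columns grow to the right and rows downward; lengths in m; the calibration is good to about 2 mm. A picture is of the moment at which its call begins. get_calibration takes no time and is no camera call.
- robot.hand_in(): hands the job in, once; it reports no verdict.
The state is a dict: "time": time; "joints": joint angles; "joint_velocities": joint speeds; "joint_efforts": joint torques, N m; "ee_pos": TCP position; "tool_rot": TCP orientation; "force": force on the tool from outside, world axes, zero at the start; "ft_torque": the same for the moment, N m; "gripper_width": opening from 0.0 (shut) to 1.0 (fully open).
Only numpy, scipy, OpenCV 4.12 (cv2) and the standard library are available. Lean on these libraries where they do the work, as an engineer would, in place of code of your own. Each camera call takes 0.05 s, during which the arm holds its last target.

## Working session

There is one attempt and no reset: what is moved stays moved. The work goes in short steps, Python scripts to look and compute and a shell command to move; the robot and the scene stay as the last step left them, time stands still between calls to the robot, and variables do not carry over. Pictures are saved under pics/ and viewed, and the job is handed in when it is done.

```bash
ls; mkdir -p pics
python3 - <<'E'
from bench import robot
import cv2,numpy as np
o=robot.get_obs();print({k:np.round(v,3).tolist() for k,v in o.items()}, robot.tip_extent)
for n in("top","side"):
    p,d=robot.snapshot(n);cv2.imwrite(f"pics/{n}0.png",p[:,:,::-1]);np.save(f"pics/{n}0.npy",d)
    c=robot.get_calibration(n);print(n,{k:np.round(v,4).tolist() for k,v in c.items()})
E
```

```text
pics
{'time': 0.0, 'joints': [57.068, 8.648, 82.393, 0.0, 89.026, -7.678], 'joint_velocities': [-0.06, -0.011, -0.001, -0.031, -0.012, 0.055], 'joint_efforts': [0.001, -71.305, -57.087, -0.0, 0.009, 0.0], 'ee_pos': [0.245, 0.52, 0.404], 'tool_rot': [[-0.001, -0.904, 0.427], [-0.001, 0.427, 0.904], [-1.0, 0.0, -0.001]], 'force': [0.659, -0.057, -0.18], 'ft_torque': [-0.035, 0.047, -0.02], 'gripper_width': 0.997} 0.1734
top {'mtx': [[425.2968, 0.0, 320.2981], [0.0, 425.2968, 197.6181], [0.0, 0.0, 1.0]], 'R': [[0.0079, -1.0, 0.0003], [-0.9833, -0.0078, -0.1816], [0.1816, 0.0012, -0.9834]], 't': [0.013, 0.6199, 1.2839]}
side {'mtx': [[474.8803, 0.0, 317.3234], [0.0, 474.8803, 195.4531], [0.0, 0.0, 1.0]], 'R': [[0.9834, -0.1815, 0.0005], [-0.0917, -0.4995, -0.8614], [0.1566, 0.8471, -0.5079]], 't': [-0.5944, 0.1513, 1.2693]}
```

View pics/top0.png

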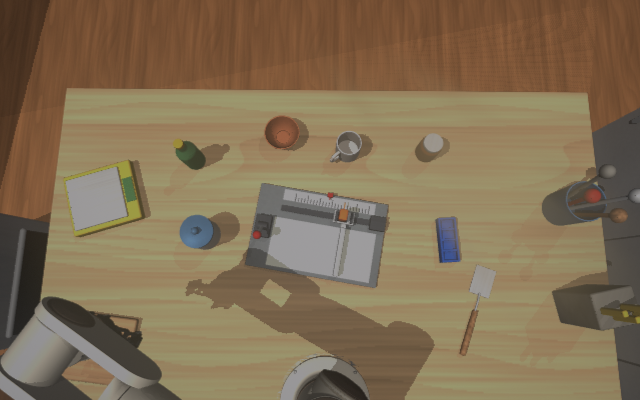

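View pics/side0.png

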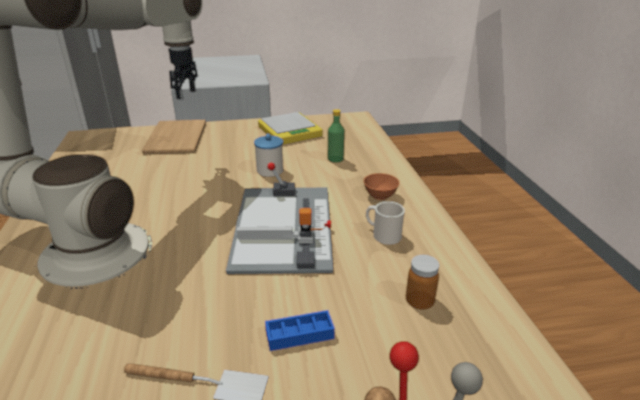

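Run:
```python
import cv2
a=cv2.imread("pics/top0.png");cv2.imwrite("pics/top0c.png",cv2.resize(a[170:300,240:400],None,fx=5,fy=4.6,interpolation=cv2.INTER_CUBIC)[:598])
cv2.imwrite("pics/top0m.png",cv2.resize(a[205:275,415:485],None,fx=8,fy=8,interpolation=cv2.INTER_CUBIC))
a=cv2.imread("pics/side0.png");cv2.imwrite("pics/side0c.png",cv2.resize(a[155:275,220:350],None,fx=5,fy=5,interpolation=cv2.INTER_CUBIC))
```

```text
(no output)
```

View pics/top0c.png

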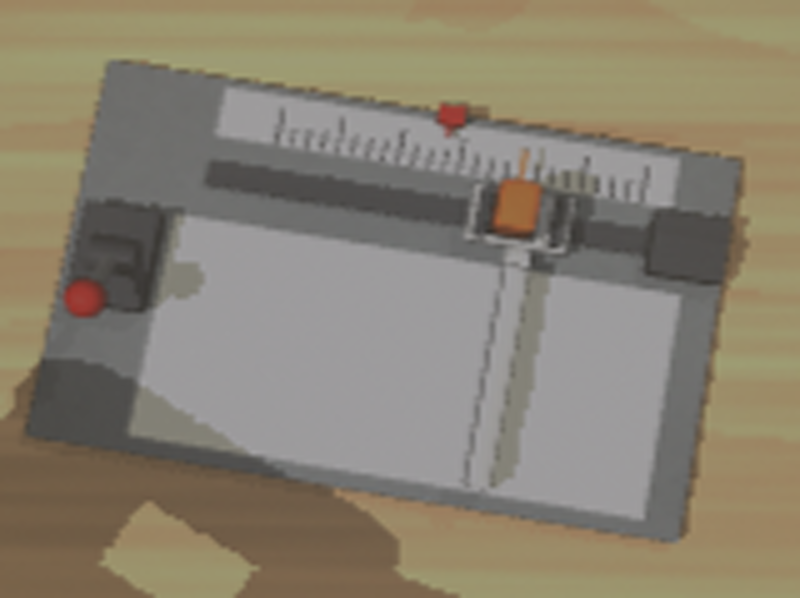

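View pics/top0m.png

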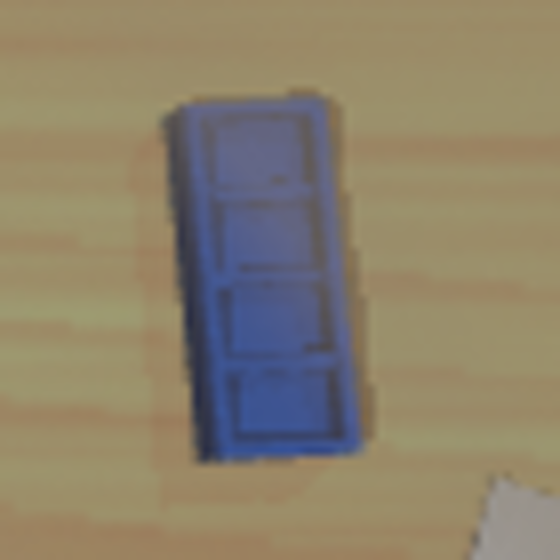

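View pics/side0c.png

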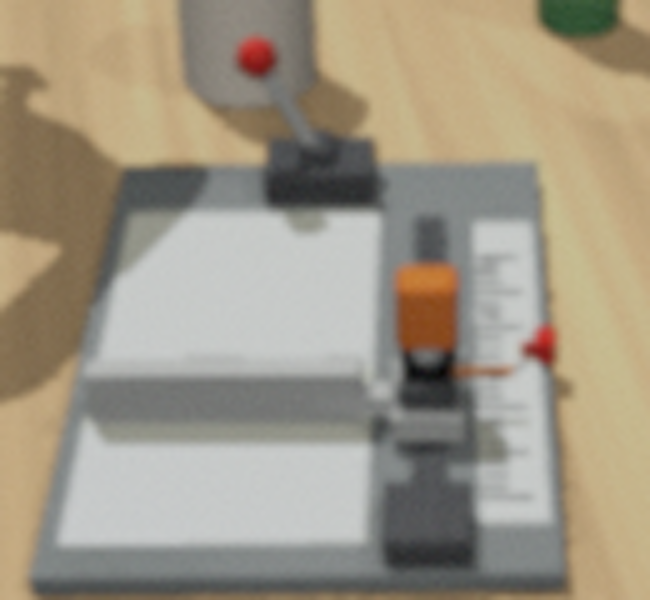

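```bash
cat > h.py <<'E'
import numpy as np,cv2
from scipy.optimize import least_squares
from bench import robot
C={n:robot.get_calibration(n) for n in("top","side")}
def ray(n,u,v):
    c=C[n];R=np.array(c["R"]);t=np.array(c["t"]);K=np.array(c["mtx"])
    return -R.T@t, R.T@np.linalg.inv(K)@[u,v,1]
def atz(n,u,v,z):
    o,d=ray(n,u,v);return o+d*(z-o[2])/d[2]
def proj(n,X):
    c=C[n];x=np.array(c["R"])@X+np.array(c["t"]);p=np.array(c["mtx"])@x;return p[:2]/p[2]
def rot(a):return np.array([[np.cos(a),-np.sin(a)],[np.sin(a),np.cos(a)]])
def fit(W,L):
    f=lambda p:(np.array(L)@rot(p[2]).T+p[:2]-np.array(W)).ravel()
    r=least_squares(f,[0.5,0,0]);return r.x,f(r.x).reshape(-1,2)
def tri(ut,us):
    o1,d1=ray("top",*ut);o2,d2=ray("side",*us);A=np.stack([d1,-d2],1);s=np.linalg.lstsq(A,o2-o1,rcond=None)[0]
    a=o1+s[0]*d1;b=o2+s[1]*d2;return (a+b)/2,np.linalg.norm(a-b)
E
python3 - <<'E'
from h import *
T=lambda x,y:((x+.5)/5+239.5,(y+.5)/4.6+169.5)
S=lambda x,y:((x+.5)/5+219.5,(y+.5)/5+154.5)
M=lambda x,y:((x+.5)/8+414.5,(y+.5)/8+204.5)
L=[(.15,.21),(.15,-.21),(-.12,-.21),(-.12,.21),(.048,.145),(.048,-.185),(-.108,-.185),(-.108,.145)]
pt=[(110,62),(742,158),(685,540),(27,437),(175,215),(682,292),(645,520),(130,437)]
ps=[(535,165),(565,580),(35,580),(123,168),(382,210),(368,545),(58,545),(125,210)]
Wt=[atz("top",*T(*p),.014)[:2] for p in pt]
Ws=[atz("side",*S(*p),.014)[:2] for p in ps]
for W in(Wt,Ws,Wt+Ws):
    p,r=fit(W,L*(len(W)//8));print(p[:2],np.degrees(p[2]));print((r*1000).round(1).tolist())
g=p
G=lambda X:np.r_[rot(g[2]).T@(np.array(X)[:2]-g[:2]),X[2]]
for nm,a,b in[("grip top",(520,185),(428,272)),("mark tip",(448,136),(527,347)),("pointer",(525,150),(510,370)),("ball",(84,298),(257,57))]:
    X,e=tri(T(*a),S(*b));print(nm,X.round(4),e.round(4),"guide",G(X).round(4))
for z in(.014,.03,.04,.05,.06): print(z,"ptr",G(atz("top",*T(525,150),z)).round(4),G(atz("side",*S(510,370),z)).round(4),"mk",G(atz("top",*T(448,136),z)).round(4),G(atz("side",*S(527,347),z)).round(4))
m=[(180,106),(325,96),(362,452),(212,460)]
W=[atz("top",*M(*q),.032)[:2] for q in m];p,r=fit(W,[(.07,.028),(.07,-.028),(-.07,-.028),(-.07,.028)]);print("mold",p[:2],np.degrees(p[2]),(r*1000).round(1).tolist())
E
```

```text
[0.49453782 0.02859632] -9.13197426009258
[[1.4, 1.6], [0.8, -0.6], [-1.6, 1.0], [-1.0, 0.6], [-0.1, -0.8], [-0.9, -0.2], [1.1, -1.1], [0.1, -0.3]]
[0.4938757  0.02861449] -9.471318524311185
[[3.3, 4.9], [2.3, 3.6], [-4.6, 0.3], [0.3, 5.0], [-2.1, -3.6], [-1.5, -0.1], [-0.6, -2.9], [2.9, -7.1]]
[0.49420679 0.02860546] -9.301585805420734
[[1.7, 1.0], [-0.2, -0.9], [-2.4, 1.4], [-0.6, 0.9], [0.0, -1.0], [-1.8, -0.2], [0.3, -0.7], [0.2, -0.1], [3.0, 5.4], [3.4, 3.9], [-3.7, -0.2], [-0.0, 4.7], [-2.2, -3.4], [-0.6, -0.0], [0.2, -3.3], [2.8, -7.4]]
grip top [ 0.5679 -0.0525  0.1052] 0.0118 guide [ 0.0858 -0.0681  0.1052]
mark tip [ 0.623  -0.011   0.0213] 0.0031 guide [ 0.1335 -0.0183  0.0213]
pointer [ 0.6068 -0.0594  0.041 ] 0.0031 guide [ 0.1254 -0.0687  0.041 ]
ball [0.4972 0.2075 0.1081] 0.0002 guide [-0.026   0.177   0.1081]
0.014 ptr [ 0.1318 -0.0693  0.014 ] [ 0.1251 -0.0299  0.014 ] mk [ 0.1332 -0.0183  0.014 ] [ 0.1355 -0.0069  0.014 ]
0.03 ptr [ 0.1289 -0.0689  0.03  ] [ 0.1243 -0.0531  0.03  ] mk [ 0.1303 -0.0185  0.03  ] [ 0.1345 -0.0306  0.03  ]
0.04 ptr [ 0.1271 -0.0686  0.04  ] [ 0.1239 -0.0677  0.04  ] mk [ 0.1285 -0.0186  0.04  ] [ 0.1339 -0.0455  0.04  ]
0.05 ptr [ 0.1253 -0.0683  0.05  ] [ 0.1234 -0.0822  0.05  ] mk [ 0.1267 -0.0187  0.05  ] [ 0.1333 -0.0603  0.05  ]
0.06 ptr [ 0.1235 -0.068   0.06  ] [ 0.123  -0.0968  0.06  ] mk [ 0.1249 -0.0188  0.06  ] [ 0.1327 -0.0751  0.06  ]
mold [ 0.49423031 -0.38680084] 3.0410818675365663 [[0.8, -0.8], [-0.7, 1.2], [-0.3, 1.2], [0.3, -1.6]]
```

```bash
cat >> h.py <<'E'
g=np.array([0.4945,0.0286,np.radians(-9.13)])
def GW(x,y):return rot(g[2])@[x,y]+g[:2]
def G(X):return np.r_[rot(g[2]).T@(np.array(X)[:2]-g[:2]),X[2]]
from scipy.spatial.transform import Rotation as Ro
def rel(xy,z,yaw=None):
    """shift units to TCP target, yaw=world angle (deg) of tool z (jaw) axis"""
    o=robot.get_obs();R=np.array(o["tool_rot"]);d=R.T@(np.r_[xy,z]-o["ee_pos"])/.04
    w=np.zeros(3)
    if yaw is not None:
        a=np.radians(yaw);zz=np.array([np.cos(a),np.sin(a),0]);xx=np.array([0,0,-1.]);D=np.stack([xx,np.cross(zz,xx),zz],1)
        w=np.degrees(Ro.from_matrix(R.T@D).as_rotvec())/5
    print("shift",d.round(3),"turn",w.round(3));return d,w
def st():
    o=robot.get_obs();e=np.array(o["ee_pos"]);R=np.array(o["tool_rot"]);print("t",round(float(o["time"]),2),"G",G(e).round(4),"jawyaw",np.degrees(np.arctan2(R[1,2],R[0,2])).round(2),"F",np.round(o["force"],1),"w",round(float(o["gripper_width"]),3),"j",np.round(o["joints"],0))
E
python3 - <<'E'
from h import *
st();print(GW(.08,-.0685));rel(GW(.08,-.0685),.36,90-9.13);rel(GW(.08,-.0685),.238,90-9.13)
E
```

```text
t 0.1 G [-0.324   0.4456  0.4041] jawyaw 64.75 F [ 0.2  0.1 -0. ] w 1.0 j [57.  9. 82. -0. 89. -8.]
[ 0.56261723 -0.05172617]
shift [  1.112 -13.272  -9.542] turn [-3.225e+00 -1.200e-02 -3.000e-03]
shift [  4.162 -13.273  -9.538] turn [-3.225e+00 -1.200e-02 -3.000e-03]
```

```bash
python3 -m pendant '[1.1,-13.27,-9.54,-3.22,0,0,1,1.1,-13.27,-9.54,-3.22,0,0,1,1.1,-13.27,-9.54,-3.22,0,0,1,1.1,-13.27,-9.54,-3.22,0,0,1,1.1,-13.27,-9.54,-3.22,0,0,1,1.1,-13.27,-9.54,-3.22,0,0,1,1.1,-13.27,-9.54,-3.22,0,0,1,1.1,-13.27,-9.54,-3.22,0,0,1,1.1,-13.27,-9.54,-3.22,0,0,1,1.1,-13.27,-9.54,-3.22,0,0,1,1.1,-13.27,-9.54,-3.22,0,0,1,1.1,-13.27,-9.54,-3.22,0,0,1]'
python3 - <<'E'
from h import *
st();rel(GW(.08,-.0685),.36,90-9.13);rel(GW(.08,-.0685),.238,90-9.13)
E
```

```text
time: 1.3
ee_pos: [0.5322, 0.0021, 0.3647]
tool_rot: [[-0.0, -0.987, 0.159], [0.0, 0.159, 0.987], [-1.0, 0.0, -0.0]]
force: [1.2, 0.6, 0.7]
gripper_width: 0.997
t 1.3 G [ 0.0414 -0.0202  0.3647] jawyaw 80.83 F [1.2 0.6 0.7] w 0.997 j [ -8.   4.  92.  -0.  84. -89.]
shift [ 0.118 -0.966 -1.207] turn [-0.008 -0.    -0.001]
shift [ 3.168 -0.966 -1.207] turn [-0.008 -0.    -0.001]
```

```bash
python3 -m pendant '[0.1,-0.97,-1.2,0,0,0,1,0.1,-0.97,-1.2,0,0,0,1,0.1,-0.97,-1.2,0,0,0,1]'
python3 - <<'E'
from h import *
st();rel(GW(.08,-.0685),.238,90-9.13)
p,d=robot.snapshot("top");cv2.imwrite("pics/top1.png",cv2.resize(p[150:310,230:410,::-1],None,fx=4,fy=3.6))
E
```

```text
time: 1.6
ee_pos: [0.5629, -0.051, 0.36]
tool_rot: [[-0.002, -0.987, 0.162], [0.0, 0.162, 0.987], [-1.0, 0.002, -0.0]]
force: [0.2, 0.6, -0.1]
gripper_width: 0.997
t 1.6 G [ 0.0801 -0.0677  0.36  ] jawyaw 80.7 F [ 0.2  0.6 -0.1] w 0.997 j [-13.   9.  88.  -0.  84. -94.]
shift [ 3.051e+00 -2.000e-03 -1.900e-02] turn [-0.034 -0.001 -0.019]
```

View pics/top1.png

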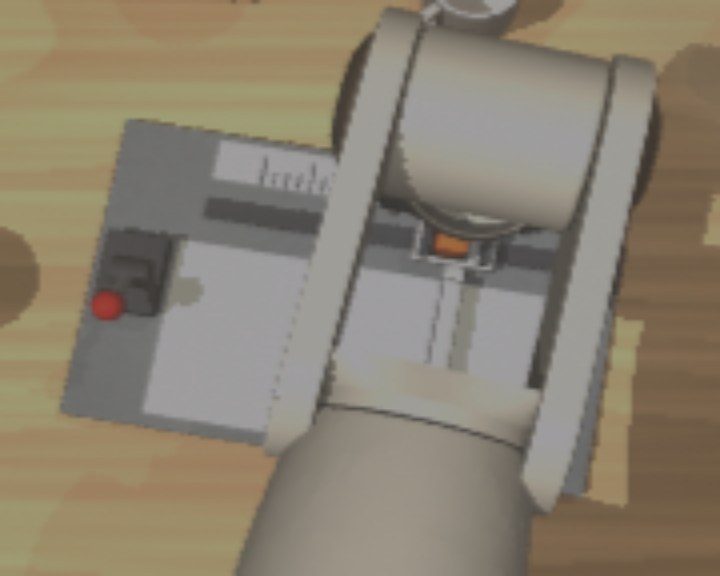

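```bash
python3 -m pendant '[1.2,0,0,0,0,0,1,2.2,0,0,0,0,0,1,3.05,0,0,0,0,0,1,3.05,0,0,0,0,0,1,3.05,0,0,0,0,0,-1,3.05,0,0,0,0,0,-1,3.05,0,0,0,0,0,-1,3.05,0,0,0,0,0,-1,3.05,0,0,0,0,0,-1,3.05,0,0,0,0,0,-1]'
python3 - <<'E'
from h import *
st()
p,d=robot.snapshot("side");cv2.imwrite("pics/side1.png",cv2.resize(p[130:290,210:370,::-1],None,fx=4,fy=3.6))
E
```

```text
time: 2.65
ee_pos: [0.5626, -0.0495, 0.2405]
tool_rot: [[0.002, -0.987, 0.159], [-0.001, 0.159, 0.987], [-1.0, -0.002, -0.0]]
force: [-2.0, 0.7, 9.6]
gripper_width: 0.297
t 2.65 G [ 0.0796 -0.0663  0.2405] jawyaw 80.83 F [-2.   0.7  9.6] w 0.297 j [-13.  14.  96.  -0.  70. -94.]
```

View pics/side1.png

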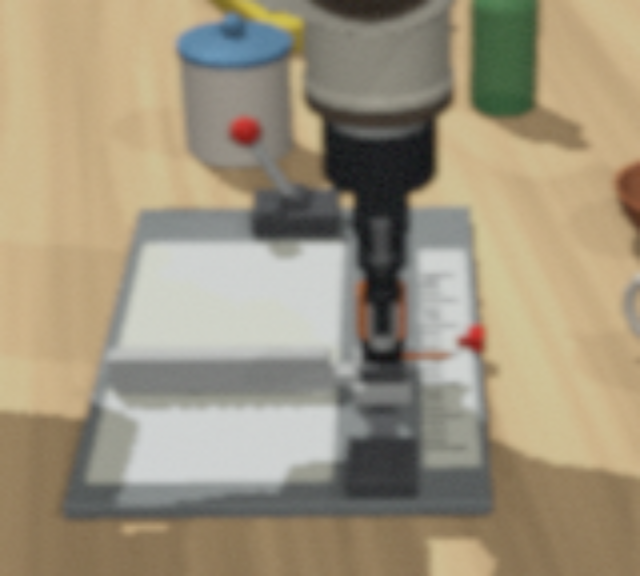

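```bash
python3 -m pendant '[0,0,-0.2,0,0,0,-1,0,0,-0.5,0,0,0,-1,0,0,-0.8,0,0,0,-1,0,0,-1.1,0,0,0,-1,0,0,-1.4,0,0,0,-1,0,0,-1.7,0,0,0,-1,0,0,-2.0,0,0,0,-1,0,0,-2.2,0,0,0,-1,0,0,-2.3,0,0,0,-1,0,0,-2.36,0,0,0,-1,0,0,-2.36,0,0,0,-1]'
python3 - <<'E'
from h import *
st()
p,d=robot.snapshot("side");cv2.imwrite("pics/side2.png",cv2.resize(p[130:290,210:370,::-1],None,fx=4,fy=3.6))
E
```

```text
time: 3.8
ee_pos: [0.5474, -0.1417, 0.2404]
tool_rot: [[0.001, -0.987, 0.159], [0.002, 0.159, 0.987], [-1.0, -0.001, 0.002]]
force: [-4.6, 15.5, 15.4]
gripper_width: 0.299
t 3.8 G [ 0.0793 -0.1598  0.2404] jawyaw 80.83 F [-4.6 15.5 15.4] w 0.299 j [ -22.   14.   96.    0.   70. -103.]
```

View pics/side2.png

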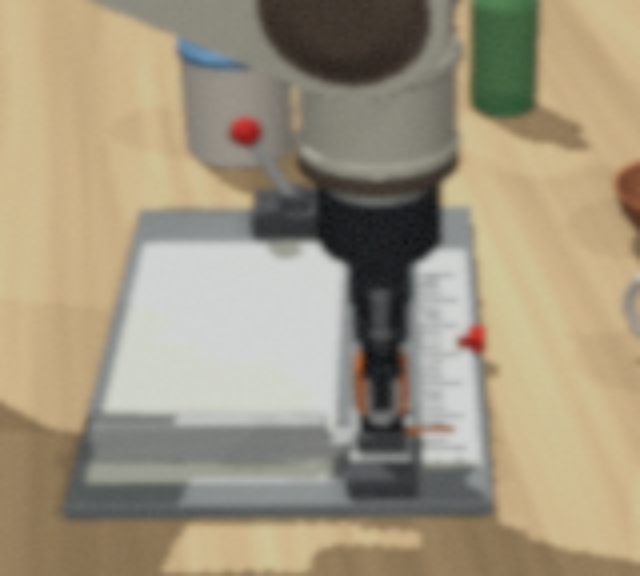

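```bash
python3 -m pendant '[0,0,0.05,0,0,0,-1,0,0,0.05,0,0,0,1,0,0,0.05,0,0,0,1,0,0,0.05,0,0,0,1,0,0,0.05,0,0,0,1,-1,0,0.05,0,0,0,1,-2,0,0.05,0,0,0,1,-2.0,0,0.05,0,0,0,1]'
python3 - <<'E'
from h import *
st();rel([.4942,-.3868],.3,93.04)
for n in("top","side"):
    p,d=robot.snapshot(n);cv2.imwrite(f"pics/{n}3.png",cv2.resize(p[130:310,230:430,::-1],None,fx=4,fy=3.3))
E
```

```text
time: 4.65
ee_pos: [0.5484, -0.1409, 0.3243]
tool_rot: [[0.007, -0.987, 0.159], [-0.003, 0.159, 0.987], [-1.0, -0.007, -0.002]]
force: [0.1, 1.3, -0.4]
gripper_width: 0.999
t 4.65 G [ 0.0801 -0.1588  0.3243] jawyaw 80.84 F [ 0.1  1.3 -0.4] w 0.999 j [ -22.   10.   90.   -0.   79. -103.]
shift [ 0.617  0.363 -6.284] turn [-2.439 -0.029  0.082]
```

View pics/side3.png

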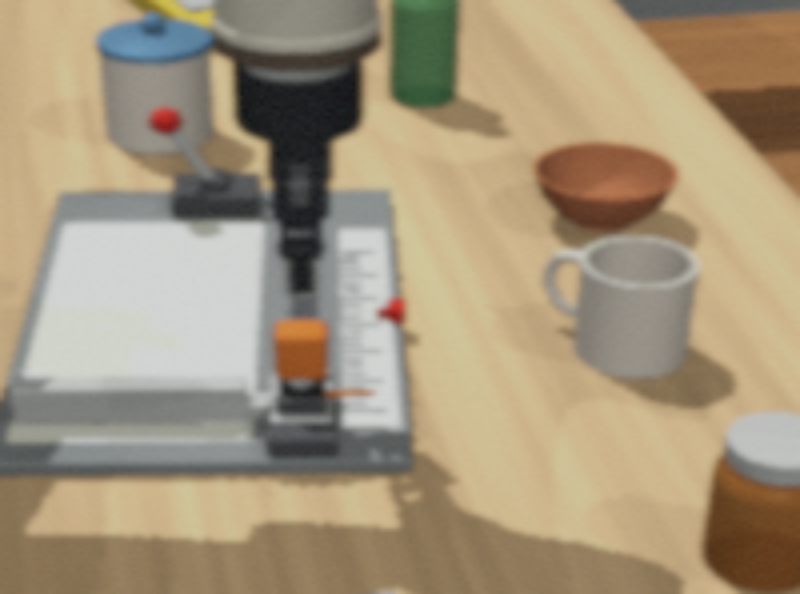

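```bash
python3 -m pendant '[0.6,0.36,-6.28,-2.44,0,0,1,0.6,0.36,-6.28,-2.44,0,0,1,0.6,0.36,-6.28,-2.44,0,0,1,0.6,0.36,-6.28,-2.44,0,0,1,0.6,0.36,-6.28,-2.44,0,0,1,0.6,0.36,-6.28,-2.44,0,0,1,0.6,0.36,-6.28,-2.44,0,0,1,0.6,0.36,-6.28,-2.44,0,0,1]'
python3 - <<'E'
from h import *
st();rel([.4942,-.3868],.181,93.04)
p,d=robot.snapshot("top");cv2.imwrite("pics/top4.png",cv2.resize(p[170:310,380:520,::-1],None,fx=4,fy=4))
p,d=robot.snapshot("side");cv2.imwrite("pics/side4.png",cv2.resize(p[220:370,210:380,::-1],None,fx=4,fy=4))
E
```

```text
time: 5.55
ee_pos: [0.4936, -0.3855, 0.2942]
tool_rot: [[-0.001, -0.999, -0.053], [0.001, -0.053, 0.999], [-1.0, 0.001, 0.001]]
force: [-0.5, 0.8, -0.3]
gripper_width: 1.0
t 5.55 G [ 0.0648 -0.409   0.2942] jawyaw 93.05 F [-0.5  0.8 -0.3] w 1.0 j [ -45.   18.   84.    0.   78. -138.]
shift [ 2.829 -0.017 -0.036] turn [ 0.002  0.015 -0.01 ]
```

View pics/side4.png

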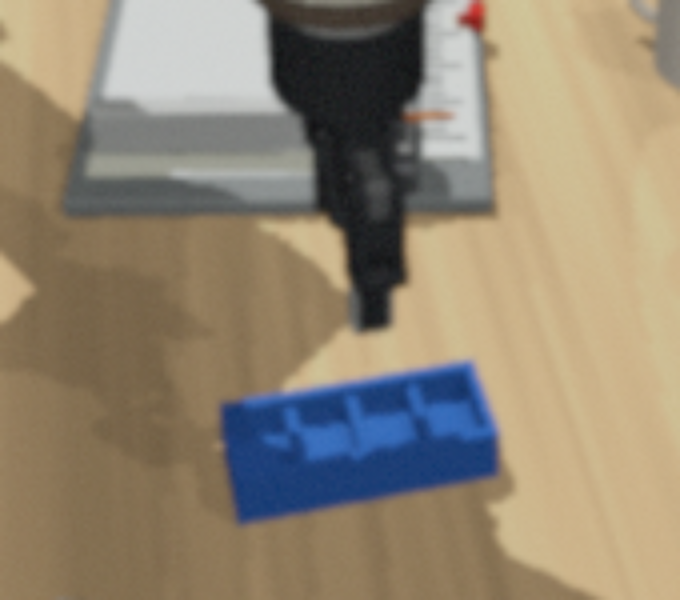

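View pics/top4.png

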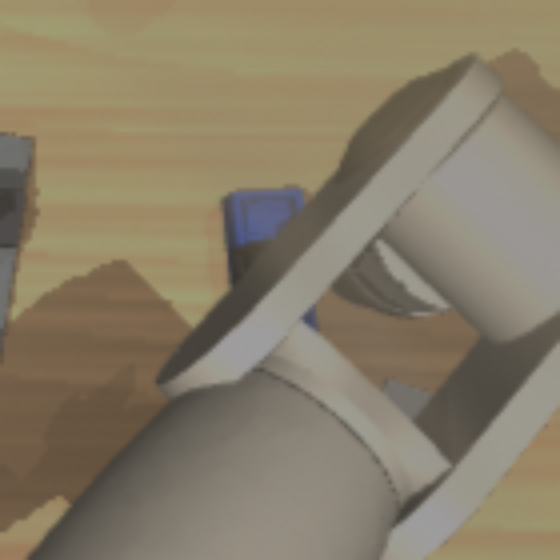

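View pics/top3.png

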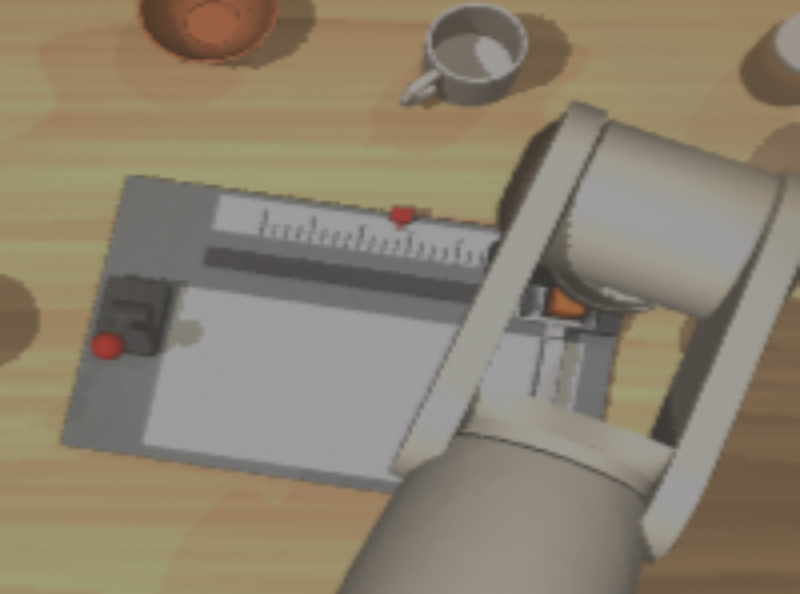

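```bash
python3 -m pendant '[0.9,0,-0.03,0,0,0,1,1.7,0,-0.03,0,0,0,1,2.2,0,-0.03,0,0,0,1,2.6,0,-0.03,0,0,0,1,2.83,0,-0.03,0,0,0,1,2.83,0,-0.03,0,0,0,1]'
python3 - <<'E'
from h import *
st()
p,d=robot.snapshot("side");cv2.imwrite("pics/side5.png",cv2.resize(p[220:370,210:380,::-1],None,fx=4,fy=4))
E
```

```text
time: 6.25
ee_pos: [0.4937, -0.387, 0.1812]
tool_rot: [[-0.001, -0.999, -0.054], [0.001, -0.054, 0.999], [-1.0, 0.001, 0.001]]
force: [0.1, 0.3, 0.3]
gripper_width: 0.995
t 6.25 G [ 0.0651 -0.4105  0.1812] jawyaw 93.08 F [0.1 0.3 0.3] w 0.995 j [ -45.   24.   90.   -0.   66. -138.]
```

View pics/side5.png

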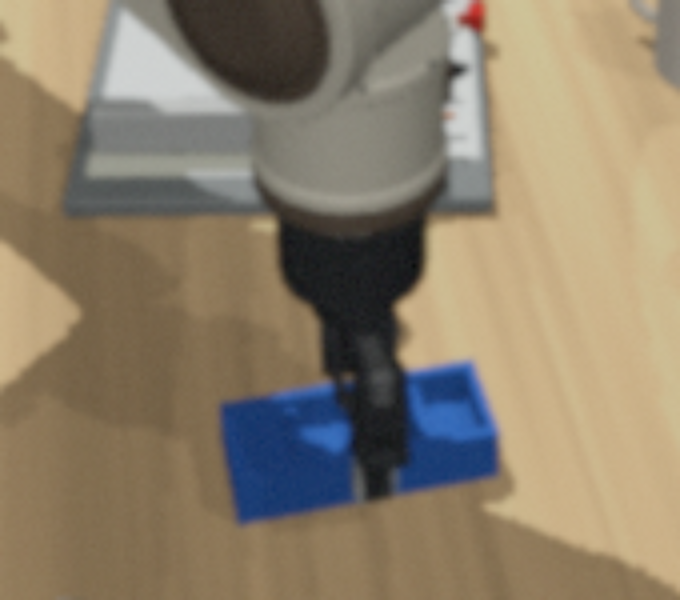

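```bash
python3 -m pendant '[0,0,0,0,0,0,-1,0,0,0,0,0,0,-1,0,0,0,0,0,0,-1,0,0,0,0,0,0,-1,0,0,0,0,0,0,-1,-0.5,0,0,0,0,0,-1,-1.3,0,0,0,0,0,-1,-2.2,0,0,0,0,0,-1,-2.5,0,0,0,0,0,-1,-2.5,0,0,0,0,0,-1]'
python3 - <<'E'
from h import *
st()
p,d=robot.snapshot("side");cv2.imwrite("pics/side6.png",cv2.resize(p[180:350,190:390,::-1],None,fx=4,fy=3.5))
rel(GW(-.03,-.075),.28,80.87)
rel(GW(-.03,-.075),.195,80.87)
E
```

```text
time: 7.3
ee_pos: [0.4936, -0.3876, 0.2834]
tool_rot: [[0.002, -0.999, -0.053], [-0.002, -0.053, 0.999], [-1.0, -0.002, -0.002]]
force: [0.0, -0.7, -3.7]
gripper_width: 0.64
t 7.3 G [ 0.0652 -0.4111  0.2834] jawyaw 93.04 F [ 0.  -0.7 -3.7] w 0.64 j [ -45.   19.   84.   -0.   77. -138.]
shift [0.033 0.549 8.71 ] turn [ 2.434e+00 -3.000e-03  2.000e-03]
shift [2.158 0.55  8.711] turn [ 2.434e+00 -3.000e-03  2.000e-03]
```

View pics/side6.png

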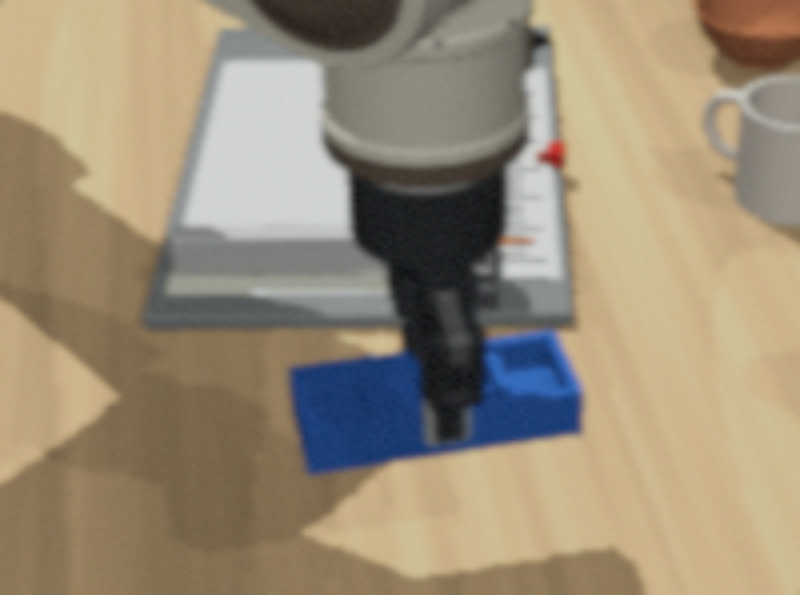

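```bash
python3 -m pendant '[-1.0,0,0,0,0,0,-1,-1.5,0.1,1.0,0.4,0,0,-1,-1.5,0.2,2.0,1.0,0,0,-1,-1.5,0.3,3.2,1.6,0,0,-1,-1.5,0.4,4.4,2.2,0,0,-1,-1.5,0.45,5.6,2.43,0,0,-1,-1.5,0.5,6.8,2.43,0,0,-1,-1.5,0.55,7.8,2.43,0,0,-1,-1.5,0.55,8.4,2.43,0,0,-1,-1.5,0.55,8.71,2.43,0,0,-1,-1.5,0.55,8.71,2.43,0,0,-1,-1.5,0.55,8.71,2.43,0,0,-1]'
python3 - <<'E'
from h import *
st()
rel(GW(-.03,-.075),.195,80.87)
p,d=robot.snapshot("side");cv2.imwrite("pics/side7.png",cv2.resize(p[130:300,190:390,::-1],None,fx=4,fy=3.5))
E
```

```text
time: 8.55
ee_pos: [0.4532, -0.0412, 0.3409]
tool_rot: [[-0.001, -0.987, 0.158], [-0.0, 0.158, 0.987], [-1.0, 0.001, -0.0]]
force: [1.3, -0.2, -3.4]
gripper_width: 0.644
t 8.55 G [-0.0297 -0.0755  0.3409] jawyaw 80.9 F [ 1.3 -0.2 -3.4] w 0.644 j [-15.  -4. 103.  -0.  81. -96.]
shift [3.648e+00 2.000e-03 1.400e-02] turn [ 0.007 -0.004 -0.015]
```

View pics/side7.png

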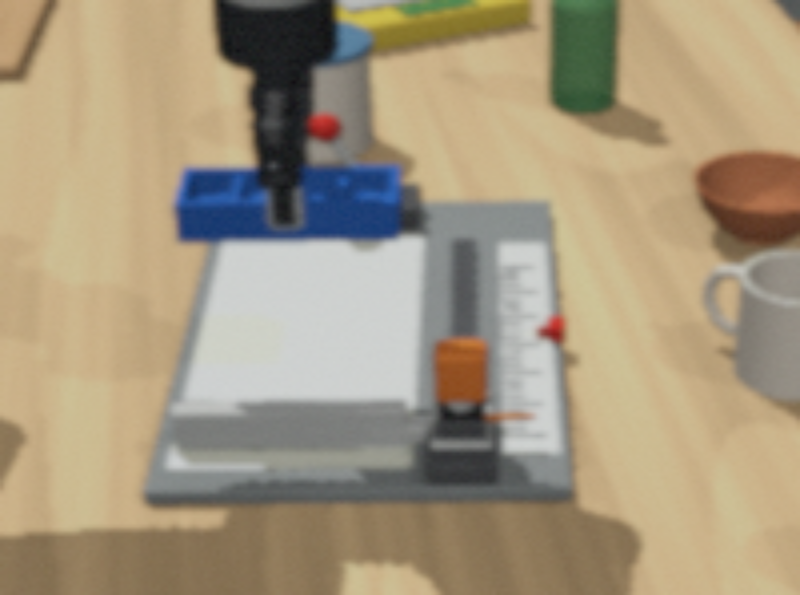

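```bash
python3 -m pendant '[0.9,0,0.01,0,0,0,-1,1.8,0,0.01,0,0,0,-1,2.6,0,0.01,0,0,0,-1,3.1,0,0.01,0,0,0,-1,3.4,0,0.01,0,0,0,-1,3.55,0,0.01,0,0,0,-1,3.63,0,0.01,0,0,0,-1,3.63,0,0.01,0,0,0,-1]'
python3 - <<'E'
from h import *
st()
p,d=robot.snapshot("side");cv2.imwrite("pics/side8.png",cv2.resize(p[130:300,190:390,::-1],None,fx=4,fy=3.5))
E
```

```text
time: 9.4
ee_pos: [0.4535, -0.0407, 0.1975]
tool_rot: [[0.001, -0.987, 0.158], [-0.001, 0.158, 0.987], [-1.0, -0.001, -0.0]]
force: [0.5, 0.6, -2.7]
gripper_width: 0.64
t 9.4 G [-0.0295 -0.0749  0.1975] jawyaw 80.88 F [ 0.5  0.6 -2.7] w 0.64 j [-15.   4. 113.  -0.  63. -96.]
```

View pics/side8.png

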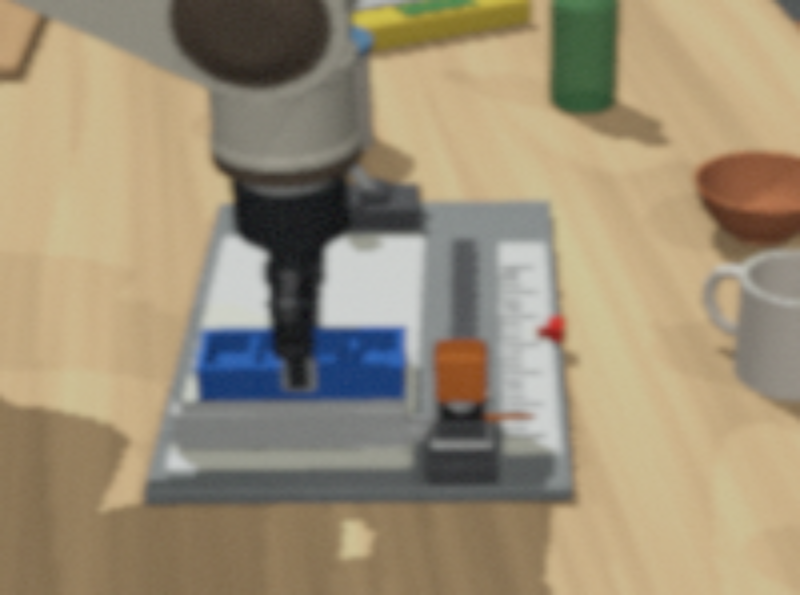

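```bash
python3 -m pendant '[0.05,0,0,0,0,0,-1,0.05,0,0,0,0,0,-1,0.05,0,0,0,0,0,1,0.05,0,0,0,0,0,1,0.05,0,0,0,0,0,1,0.05,0,0,0,0,0,1,-0.5,0,0,0,0,0,1,-1.5,0,0,0,0,0,1,-2.6,0,0,0,0,0,1,-3.6,0,0,0,0,0,1,-3.8,0,0,0,0,0,1,-3.8,0,0,0,0,0,1]'
python3 - <<'E'
from h import *
st()
p,d=robot.snapshot("side");cv2.imwrite("pics/side9.png",cv2.resize(p[130:300,190:390,::-1],None,fx=4,fy=3.5))
rel(GW(.08,-.16),.32,80.87)
rel(GW(.08,-.16),.24,80.87)
E
```

```text
time: 10.65
ee_pos: [0.4533, -0.0404, 0.3497]
tool_rot: [[0.002, -0.987, 0.158], [-0.001, 0.158, 0.987], [-1.0, -0.003, -0.0]]
force: [0.4, 0.3, -1.3]
gripper_width: 1.0
t 10.65 G [-0.0298 -0.0747  0.3497] jawyaw 80.9 F [ 0.4  0.3 -1.3] w 1.0 j [-15.  -4. 102.  -0.  82. -96.]
shift [ 0.703 -2.749 -2.134] turn [ 0.005 -0.001 -0.   ]
shift [ 2.703 -2.749 -2.134] turn [ 0.005 -0.001 -0.   ]
```

View pics/side9.png

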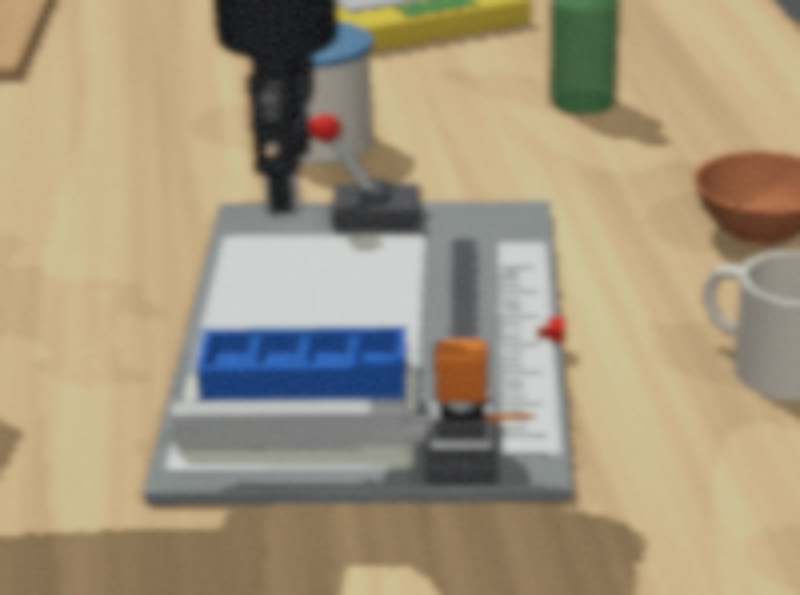

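```bash
python3 -m pendant '[0,-1,-0.8,0,0,0,1,0.2,-2,-1.6,0,0,0,1,0.7,-2.75,-2.13,0,0,0,1,0.7,-2.75,-2.13,0,0,0,1,0.7,-2.75,-2.13,0,0,0,1,1.6,-2.75,-2.13,0,0,0,1,2.5,-2.75,-2.13,0,0,0,1,2.7,-2.75,-2.13,0,0,0,1,2.7,-2.75,-2.13,0,0,0,1]';  python3 - <<'E'
from h import *
st();rel(GW(.08,-.16),.24,80.87)
p,d=robot.snapshot("side");cv2.imwrite("pics/side10.png",cv2.resize(p[130:300,190:390,::-1],None,fx=4,fy=3.5))
E
```

```text
time: 11.6
ee_pos: [0.5477, -0.1412, 0.2403]
tool_rot: [[-0.002, -0.987, 0.158], [0.001, 0.158, 0.987], [-1.0, 0.002, 0.0]]
force: [0.0, -0.9, 0.8]
gripper_width: 1.003
t 11.6 G [ 0.0795 -0.1592  0.2403] jawyaw 80.93 F [ 0.  -0.9  0.8] w 1.003 j [ -22.   14.   96.   -0.   70. -103.]
shift [ 0.007 -0.012 -0.019] turn [ 0.012  0.004 -0.021]
```

View pics/side10.png

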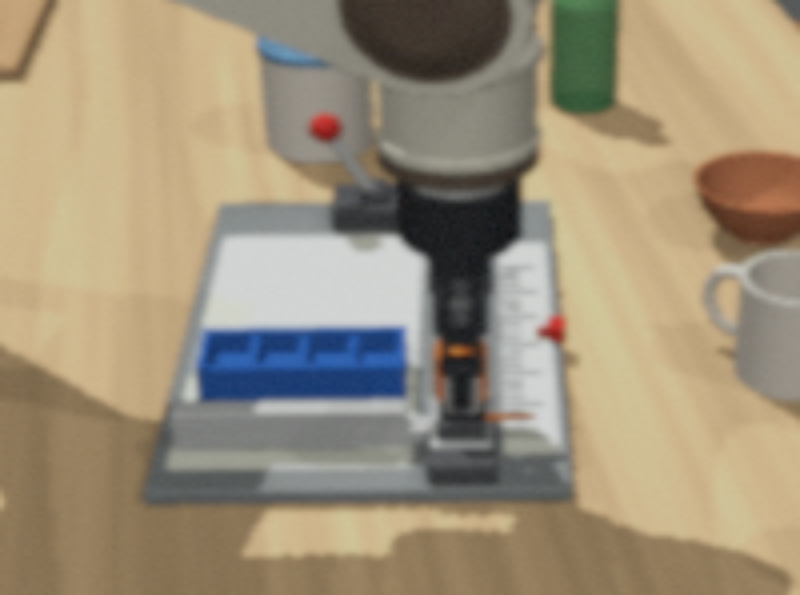

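```bash
python3 -m pendant '[0,0,0,0,0,0,-1,0,0,0,0,0,0,-1,0,0,0,0,0,0,-1,0,0,0,0,0,0,-1,0,0,0,0,0,0,-1,0,0,0.1,0,0,0,-1,0,0,0.25,0,0,0,-1,0,0,0.45,0,0,0,-1,0,0,0.65,0,0,0,-1,0,0,0.85,0,0,0,-1,0,0,1.0,0,0,0,-1,0,0,1.1,0,0,0,-1]' && python3 -m pendant '[0,0,0.15,0,0,0,-1,0,0,0.3,0,0,0,-1,0,0,0.5,0,0,0,-1,0,0,0.7,0,0,0,-1,0,0,0.9,0,0,0,-1,0,0,1.1,0,0,0,-1,0,0,1.3,0,0,0,-1,0,0,1.5,0,0,0,-1,0,0,1.65,0,0,0,-1,0,0,1.75,0,0,0,-1,0,0,1.8,0,0,0,-1,0,0,1.82,0,0,0,-1]';  python3 - <<'E'
from h import *
st()
p,d=robot.snapshot("side");cv2.imwrite("pics/side11.png",cv2.resize(p[130:300,190:390,::-1],None,fx=4,fy=3.5))
E
```

```text
time: 12.85
ee_pos: [0.5555, -0.0985, 0.2414]
tool_rot: [[0.001, -0.987, 0.158], [-0.001, 0.158, 0.987], [-1.0, -0.001, -0.001]]
force: [-0.6, -4.3, 5.7]
gripper_width: 0.299
time: 14.05
ee_pos: [0.5673, -0.0269, 0.2414]
tool_rot: [[0.002, -0.987, 0.158], [-0.001, 0.158, 0.987], [-1.0, -0.002, -0.001]]
force: [4.1, -6.7, 3.5]
gripper_width: 0.297
t 14.05 G [ 0.0806 -0.0433  0.2414] jawyaw 80.88 F [ 4.1 -6.7  3.5] w 0.297 j [-10.  14.  96.  -0.  70. -91.]
```

View pics/side11.png

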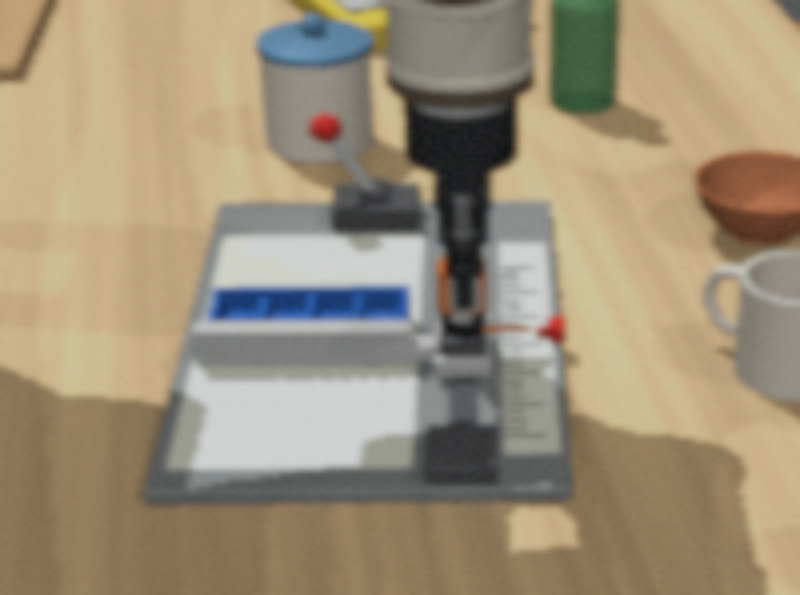

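```bash
python3 -m pendant '[0,0,0,0,0,0,-1,0,0,0,0,0,0,1,0,0,0,0,0,0,1,0,0,0,0,0,0,1,0,0,0,0,0,0,1,-1,0,0,0,0,0,1,-2,0,0,0,0,0,1,-2,0,-1,0,0,0,1,-2,0,-2.2,0,0,0,1,-2,0,-3.4,0,0,0,1,-2,0,-4.6,0,0,0,1,-2,0,-5.8,0,0,0,1]' && python3 -m pendant '[0,0,-1,0,0,0,1,0,0,-2,0,0,0,1,0,0,-2,0,0,0,1]';  python3 - <<'E'
from h import *
st()
p,d=robot.snapshot("top");cv2.imwrite("pics/top12.png",p[:,:,::-1]);cv2.imwrite("pics/top12a.png",cv2.resize(p[180:240,300:380,::-1],None,fx=10,fy=10,interpolation=cv2.INTER_CUBIC));cv2.imwrite("pics/top12c.png",cv2.resize(p[170:300,240:400,::-1],None,fx=5,fy=4.6))
E
```

```text
time: 15.3
ee_pos: [0.5293, -0.2574, 0.3208]
tool_rot: [[0.0, -0.987, 0.158], [-0.0, 0.158, 0.987], [-1.0, -0.0, -0.0]]
force: [1.7, -0.6, -0.3]
gripper_width: 0.998
time: 15.6
ee_pos: [0.5162, -0.3387, 0.3201]
tool_rot: [[-0.001, -0.987, 0.162], [-0.001, 0.162, 0.987], [-1.0, 0.001, -0.001]]
force: [0.8, 0.7, -1.0]
gripper_width: 0.998
t 15.6 G [ 0.0797 -0.3592  0.3201] jawyaw 80.68 F [ 0.8  0.7 -1. ] w 0.998 j [ -40.   16.   83.   -0.   81. -121.]
```

View pics/top12a.png

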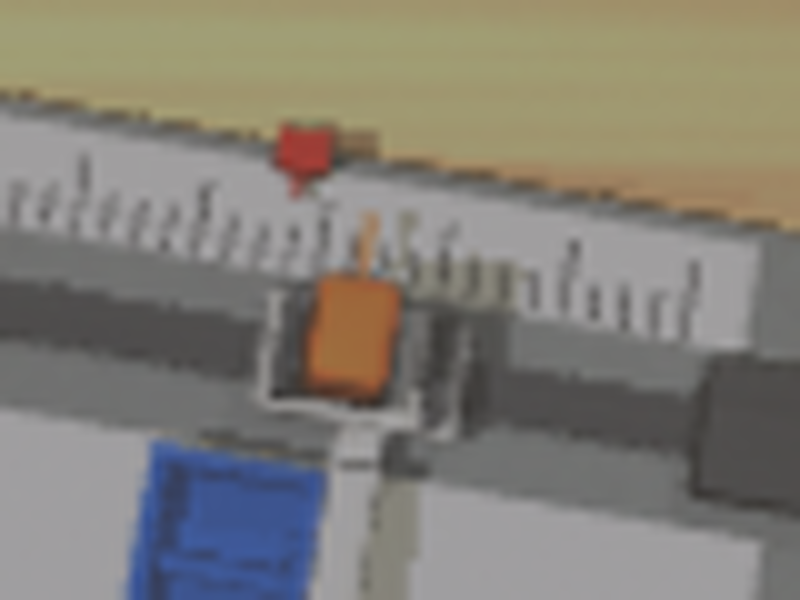

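View pics/top12c.png

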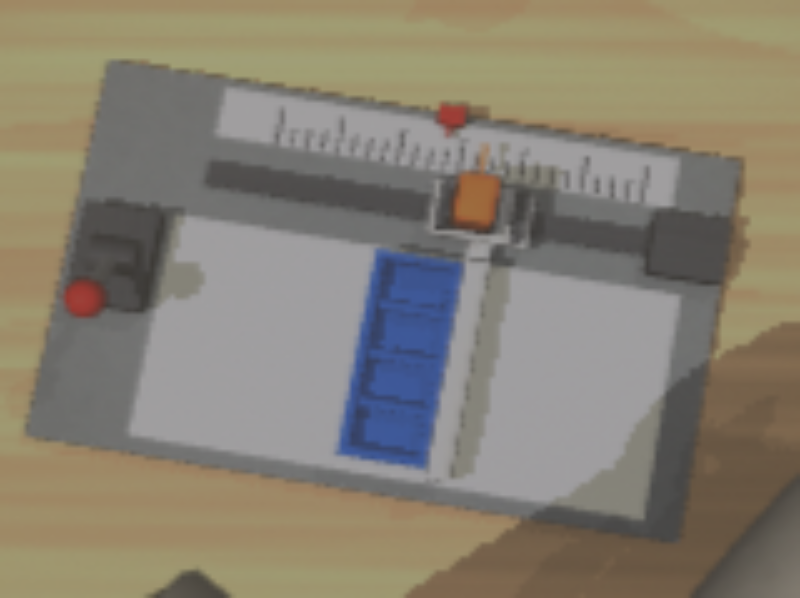

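Run:
```python
from h import *
T=lambda x,y:((x+.5)/10+299.5,(y+.5)/10+179.5)
for nm,q in[("ptr tip",(372,213)),("ptr mid",(370,232)),("mark tip",(297,192)),("mark body",(306,143)),("grip top front",(362,280)),("grip top c",(353,335))]:
    print(nm,[G(atz("top",*T(*q),z)).round(4)[:2] for z in(.022,.03,.041,.102)])
```

```text
ptr tip [array([ 0.1301, -0.0438]), array([ 0.1286, -0.0437]), array([ 0.1266, -0.0436]), array([ 0.1156, -0.043 ])]
ptr mid [array([ 0.1238, -0.0442]), array([ 0.1224, -0.0441]), array([ 0.1205, -0.044 ]), array([ 0.1097, -0.0434])]
mark tip [array([ 0.1328, -0.0188]), array([ 0.1314, -0.0189]), array([ 0.1294, -0.019 ]), array([ 0.1182, -0.0195])]
mark body [array([ 0.1493, -0.019 ]), array([ 0.1477, -0.0191]), array([ 0.1455, -0.0192]), array([ 0.1336, -0.0197])]
grip top front [array([ 0.1079, -0.0441]), array([ 0.1066, -0.044 ]), array([ 0.1048, -0.0439]), array([ 0.0947, -0.0433])]
grip top c [array([ 0.0897, -0.0441]), array([ 0.0885, -0.0441]), array([ 0.0869, -0.0439]), array([ 0.0777, -0.0433])]
```

Run:
```python
from h import *
st();rel(GW(.08,-.0433),.32,80.87);rel(GW(.08,-.0433),.24,80.87)
```

```text
t 15.65 G [ 0.0798 -0.3571  0.3201] jawyaw 80.73 F [0.3 0.2 0.1] w 1.0 j [ -40.   16.   83.   -0.   81. -121.]
shift [4.000e-03 1.500e-02 7.846e+00] turn [-0.028  0.002 -0.007]
shift [2.004 0.014 7.846] turn [-0.028  0.002 -0.007]
```

```bash
python3 -m pendant '[0,0.01,1.2,0,0,0,1,0,0.01,2.4,0,0,0,1,0,0.01,3.6,0,0,0,1,0,0.01,4.8,0,0,0,1,0,0.01,6.0,0,0,0,1,0,0.01,7.1,0,0,0,1,0,0.01,7.7,0,0,0,1,0,0.01,7.85,0,0,0,1,0,0.01,7.85,0,0,0,1,0,0.01,7.85,0,0,0,1]';  python3 - <<'E'
from h import *
st();rel(GW(.08,-.0433),.24,80.87)
E
```

```text
time: 16.65
ee_pos: [0.5665, -0.025, 0.3206]
tool_rot: [[-0.0, -0.987, 0.158], [-0.0, 0.158, 0.987], [-1.0, 0.0, -0.0]]
force: [-0.2, -0.6, -0.8]
gripper_width: 0.999
t 16.65 G [ 0.0796 -0.0415  0.3206] jawyaw 80.89 F [-0.2 -0.6 -0.8] w 0.999 j [-10.  10.  90.  -0.  79. -91.]
shift [ 2.014 -0.011 -0.044] turn [ 0.005 -0.004 -0.002]
```

```bash
python3 -m pendant '[0.9,0,-0.03,0,0,0,1,1.7,0,-0.03,0,0,0,1,2.0,0,-0.03,0,0,0,1,2.0,0,-0.03,0,0,0,1,2.0,0,-0.03,0,0,0,-1,2.0,0,-0.03,0,0,0,-1,2.0,0,-0.03,0,0,0,-1,2.0,0,-0.03,0,0,0,-1,2.0,0,-0.03,0,0,0,-1,2.0,0,-0.03,0,0,0,-1]';  python3 - <<'E'
from h import *
st()
E
```

```text
time: 17.65
ee_pos: [0.5666, -0.0258, 0.2416]
tool_rot: [[0.001, -0.987, 0.158], [-0.0, 0.158, 0.987], [-1.0, -0.001, -0.0]]
force: [-1.9, -0.8, 7.2]
gripper_width: 0.295
t 17.65 G [ 0.0798 -0.0423  0.2416] jawyaw 80.89 F [-1.9 -0.8  7.2] w 0.295 j [-10.  14.  96.  -0.  70. -91.]
```

```bash
python3 -m pendant '[0,0,0.06,0,0,0,-1,0,0,0.12,0,0,0,-1,0,0,0.2,0,0,0,-1,0,0,0.28,0,0,0,-1,0,0,0.36,0,0,0,-1,0,0,0.42,0,0,0,-1,0,0,0.46,0,0,0,-1,0,0,0.49,0,0,0,-1,0,0,0.51,0,0,0,-1,0,0,0.51,0,0,0,-1]';  python3 - <<'E'
from h import *
st()
p,d=robot.snapshot("side");cv2.imwrite("pics/side13.png",cv2.resize(p[130:300,190:390,::-1],None,fx=4,fy=3.5))
st()
E
```

```text
time: 18.65
ee_pos: [0.5699, -0.0059, 0.2416]
tool_rot: [[0.001, -0.987, 0.158], [-0.001, 0.158, 0.987], [-1.0, -0.001, -0.001]]
force: [-1.1, -4.5, 6.9]
gripper_width: 0.295
t 18.65 G [ 0.0799 -0.0221  0.2416] jawyaw 80.88 F [-1.1 -4.5  6.9] w 0.295 j [ -8.  14.  95.  -0.  70. -89.]
t 18.7 G [ 0.0799 -0.0221  0.2416] jawyaw 80.88 F [-1.7 -3.4  7.5] w 0.297 j [ -8.  14.  95.  -0.  70. -89.]
```

View pics/side13.png

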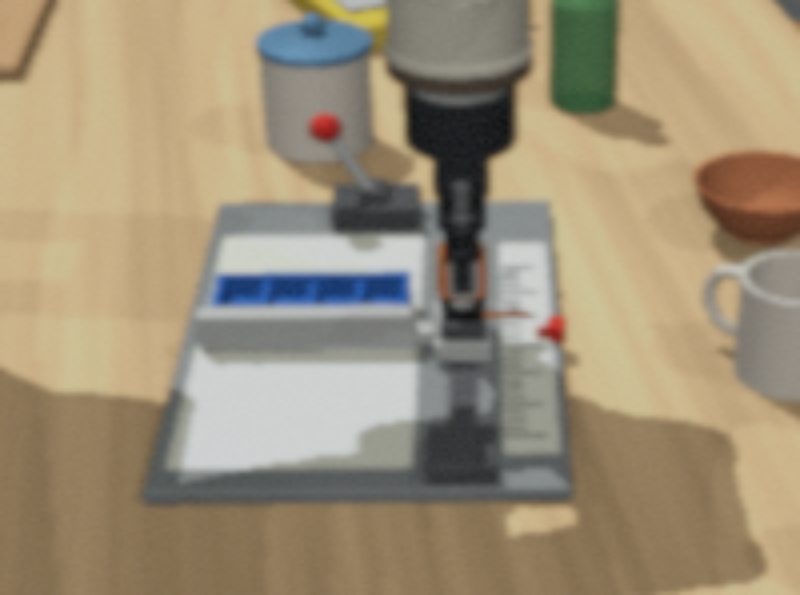

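```bash
python3 -m pendant '[0,0,0.02,0,0,0,-1,0,0,0.04,0,0,0,-1,0,0,0.06,0,0,0,-1,0,0,0.08,0,0,0,-1,0,0,0.08,0,0,0,-1,0,0,0.08,0,0,0,-1]';  python3 - <<'E'
from h import *
st()
E
```

```text
time: 19.3
ee_pos: [0.5704, -0.0028, 0.2416]
tool_rot: [[0.001, -0.987, 0.159], [-0.001, 0.159, 0.987], [-1.0, -0.001, -0.001]]
force: [-1.4, -4.5, 6.7]
gripper_width: 0.296
t 19.3 G [ 0.0799 -0.0189  0.2416] jawyaw 80.88 F [-1.4 -4.5  6.7] w 0.296 j [ -8.  14.  95.  -0.  70. -89.]
```

```bash
python3 -m pendant '[0,0,0,0,0,0,-1,0,0,0,0,0,0,1,0,0,0,0,0,0,1,0,0,0,0,0,0,1,0,0,0,0,0,0,1,-1,0,0,0,0,0,1,-2,0,0,0,0,0,1,-2.3,0,-1,0,0,0,1,-2.3,0,-2.2,0,0,0,1,-2.3,0,-3.4,0,0,0,1,-2.3,0,-4.6,0,0,0,1,-2.3,0,-5.8,0,0,0,1]' && python3 -m pendant '[0,0,-1,0,0,0,1,0,0,-2,0,0,0,1,0,0,-2,0,0,0,1]';  python3 - <<'E'
from h import *
st()
p,d=robot.snapshot("top");cv2.imwrite("pics/top14.png",p[:,:,::-1]);cv2.imwrite("pics/top14a.png",cv2.resize(p[180:240,300:380,::-1],None,fx=10,fy=10,interpolation=cv2.INTER_CUBIC));cv2.imwrite("pics/top14c.png",cv2.resize(p[170:300,240:400,::-1],None,fx=5,fy=4.6))
E
```

```text
time: 20.5
ee_pos: [0.5328, -0.2332, 0.3328]
tool_rot: [[0.0, -0.987, 0.158], [-0.0, 0.158, 0.987], [-1.0, -0.0, -0.0]]
force: [0.2, -0.6, -0.8]
gripper_width: 1.005
time: 20.8
ee_pos: [0.5197, -0.3145, 0.3321]
tool_rot: [[-0.001, -0.987, 0.162], [-0.001, 0.162, 0.987], [-1.0, 0.001, -0.001]]
force: [-0.6, 0.7, -0.2]
gripper_width: 1.005
t 20.8 G [ 0.0793 -0.3347  0.3321] jawyaw 80.68 F [-0.6  0.7 -0.2] w 1.005 j [ -38.   14.   84.   -0.   82. -119.]
```

View pics/top14a.png

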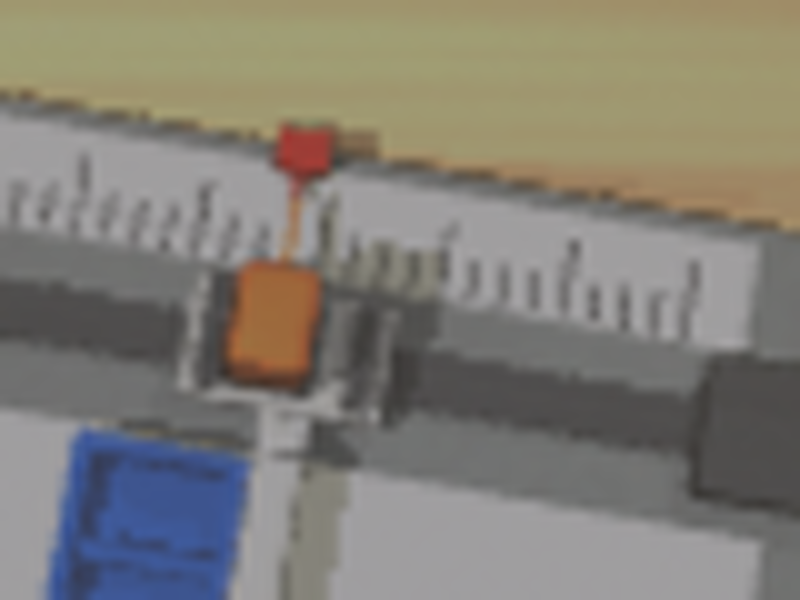

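View pics/top14c.png

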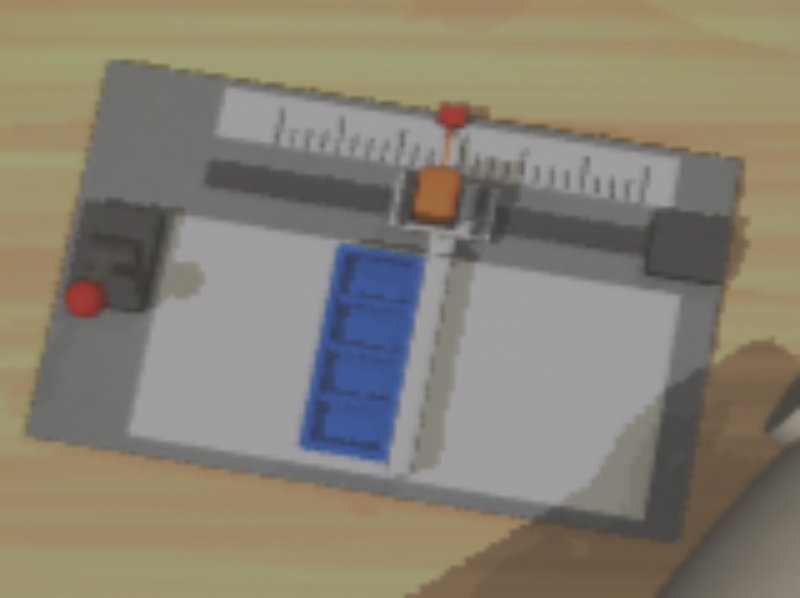

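Run:
```python
from h import *
T=lambda x,y:((x+.5)/10+299.5,(y+.5)/10+179.5)
T5=lambda x,y:((x+.5)/5+239.5,(y+.5)/4.6+169.5)
print("ptr",G(atz("top",*T(293,215),.041)),"mark",G(atz("top",*T(298,190),.022)))
for q in[(248,462),(238,540)]:print("mold rear/bar front",G(atz("top",*T(*q),.046)))
m=[(337,243),(424,257),(386,460),(300,447)]
W=[atz("top",*T5(*q),.046)[:2] for q in m];p,r=fit(W,[(.07,.028),(.07,-.028),(-.07,-.028),(-.07,.028)])
print("mold",G(np.r_[p[:2],0]),np.degrees(p[2]-g[2]),(r*1000).round(1).tolist())
# ball
for n in [(84,298)]: print(G(atz("top",*T5(*n),.106)))
```

```text
ptr [ 0.12180512 -0.01891244  0.041     ] mark [ 0.1335437  -0.01900031  0.022     ]
mold rear/bar front [ 0.04087415 -0.01784695  0.046     ]
mold rear/bar front [ 0.01616764 -0.01880039  0.046     ]
mold [-0.02758534  0.00975847  0.        ] 0.10138830130334535 [[0.3, 0.2], [0.7, -0.4], [-0.8, -1.0], [-0.2, 1.2]]
[-0.02550782  0.17740999  0.106     ]
```

Run:
```python
from h import *
print(G(atz("top",197,232,.139)))
st();rel(GW(-.085,.176),.35,80.87)
```

```text
[-0.04977693  0.34388836  0.139     ]
t 20.85 G [ 0.0795 -0.3326  0.3322] jawyaw 80.73 F [ 0.1  0.  -0.1] w 1.002 j [ -38.   14.   84.   -0.   82. -119.]
shift [-0.442  4.144 12.706] turn [-0.029  0.001 -0.007]
```

```bash
python3 -m pendant '[-0.45,0.4,1.1,0,0,0,-1,-0.45,0.8,2.3,0,0,0,-1,-0.45,1.2,3.5,0,0,0,-1,-0.45,1.6,4.7,0,0,0,-1,-0.45,2,5.9,0,0,0,-1,-0.45,2.4,7.1,0,0,0,-1,-0.45,2.8,8.3,0,0,0,-1,-0.45,3.2,9.5,0,0,0,-1,-0.45,3.6,10.7,0,0,0,-1,-0.45,4,11.8,0,0,0,-1,-0.45,4.14,12.5,0,0,0,-1,-0.45,4.14,12.7,0,0,0,-1]' && python3 -m pendant '[0,0,0,0,0,0,-1,0,0,0,0,0,0,-1]';  python3 - <<'E'
from h import *
st();rel(GW(-.085,.176),.268,80.87)
p,d=robot.snapshot("side");cv2.imwrite("pics/side15.png",cv2.resize(p[80:250,190:390,::-1],None,fx=4,fy=3.5))
E
```

```text
time: 22.05
ee_pos: [0.4362, 0.2207, 0.3507]
tool_rot: [[-0.0, -0.988, 0.154], [0.001, 0.154, 0.988], [-1.0, 0.0, 0.001]]
force: [-0.7, 0.5, -0.7]
gripper_width: -0.001
time: 22.25
ee_pos: [0.4375, 0.217, 0.3505]
tool_rot: [[-0.0, -0.987, 0.158], [-0.0, 0.158, 0.987], [-1.0, 0.0, -0.0]]
force: [-0.6, 0.5, -0.0]
gripper_width: -0.003
t 22.25 G [-0.0862  0.177   0.3505] jawyaw 80.92 F [-0.6  0.5 -0. ] w -0.003 j [ 17.  -0.  98.  -0.  82. -64.]
shift [ 2.063 -0.03  -0.025] turn [ 0.01  -0.005 -0.003]
```

View pics/side15.png

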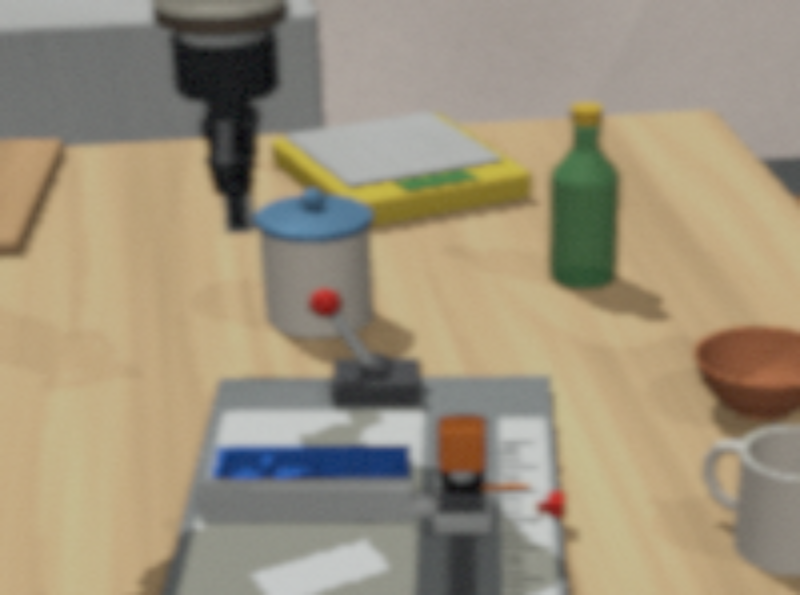

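```bash
python3 -m pendant '[1.0,0,0,0,0,0,-1,1.9,0,0,0,0,0,-1,2.06,0,0,0,0,0,-1,2.06,-0.3,0,0,0,0,-1,2.06,-0.6,0,0,0,0,-1,2.06,-0.8,0,0,0,0,-1,2.06,-1.0,0,0,0,0,-1,2.06,-1.2,0,0,0,0,-1,2.06,-1.4,0,0,0,0,-1,2.06,-1.6,0,0,0,0,-1,2.06,-1.8,0,0,0,0,-1,2.06,-2.0,0,0,0,0,-1]' && python3 -m pendant '[0,-0.2,0,0,0,0,-1,0,-0.4,0,0,0,0,-1,0,-0.55,0,0,0,0,-1,0,-0.65,0,0,0,0,-1,0,-0.7,0,0,0,0,-1,0,-0.7,0,0,0,0,-1]';  python3 - <<'E'
from h import *
st()
p,d=robot.snapshot("side");cv2.imwrite("pics/side16.png",cv2.resize(p[100:270,190:390,::-1],None,fx=4,fy=3.5))
E
```

```text
time: 23.5
ee_pos: [0.5173, 0.2046, 0.2682]
tool_rot: [[-0.0, -0.987, 0.158], [-0.0, 0.158, 0.987], [-1.0, 0.0, -0.0]]
force: [-1.5, -0.5, 0.2]
gripper_width: -0.001
time: 24.1
ee_pos: [0.5445, 0.2002, 0.2682]
tool_rot: [[-0.0, -0.987, 0.158], [-0.0, 0.158, 0.987], [-1.0, -0.0, -0.0]]
force: [0.1, -0.3, -0.3]
gripper_width: -0.002
t 24.1 G [0.0221 0.1773 0.2682] jawyaw 80.89 F [ 0.1 -0.3 -0.3] w -0.002 j [ 13.  14.  92.  -0.  74. -68.]
```

View pics/side16.png

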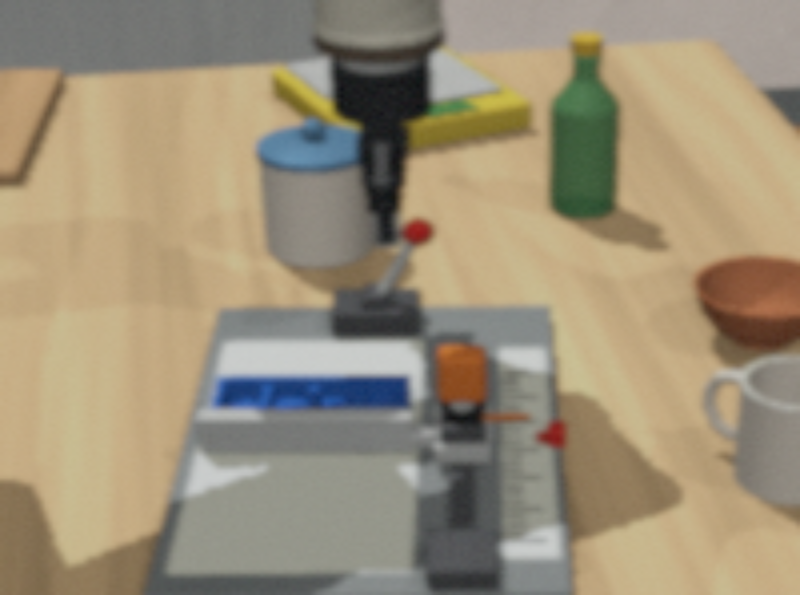

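```bash
python3 -m pendant '[0,-0.05,0,0,0,0,-1,0,-0.1,0,0,0,0,-1,0,-0.13,0,0,0,0,-1,0,-0.13,0,0,0,0,-1]'
```

```text
time: 24.55
ee_pos: [0.5487, 0.1997, 0.268]
tool_rot: [[-0.003, -0.987, 0.158], [0.0, 0.158, 0.987], [-1.0, 0.003, -0.0]]
force: [-13.9, 1.4, 5.2]
gripper_width: -0.003
```

```bash
python3 -m pendant '[0,0.2,0,0,0,0,-1,0,0.8,0,0,0,0,-1,0,1.6,0,0,0,0,-1,-1,1.8,0,0,0,0,-1,-2,2.0,0,0,0,0,-1,-2,3,0,0,0,0,-1,-2,4,0,0,0,0,-1,-2,4.5,0,0,0,0,-1,-2,4.5,0,0,0,0,-1]'
python3 - <<'E'
from h import *
st()
p,d=robot.snapshot("top");cv2.imwrite("pics/top17c.png",cv2.resize(p[170:300,240:400,::-1],None,fx=5,fy=4.6))
p,d=robot.snapshot("side");cv2.imwrite("pics/side17.png",cv2.resize(p[100:270,190:390,::-1],None,fx=4,fy=3.5))
E
```

```text
time: 25.45
ee_pos: [0.3696, 0.2282, 0.3487]
tool_rot: [[0.001, -0.988, 0.157], [0.001, 0.157, 0.988], [-1.0, -0.001, 0.001]]
force: [0.1, -0.0, -0.2]
gripper_width: -0.002
t 25.45 G [-0.155   0.1773  0.3487] jawyaw 80.98 F [ 0.1 -0.  -0.2] w -0.002 j [ 22.  -7. 105.   0.  82. -59.]
```

View pics/top17c.png

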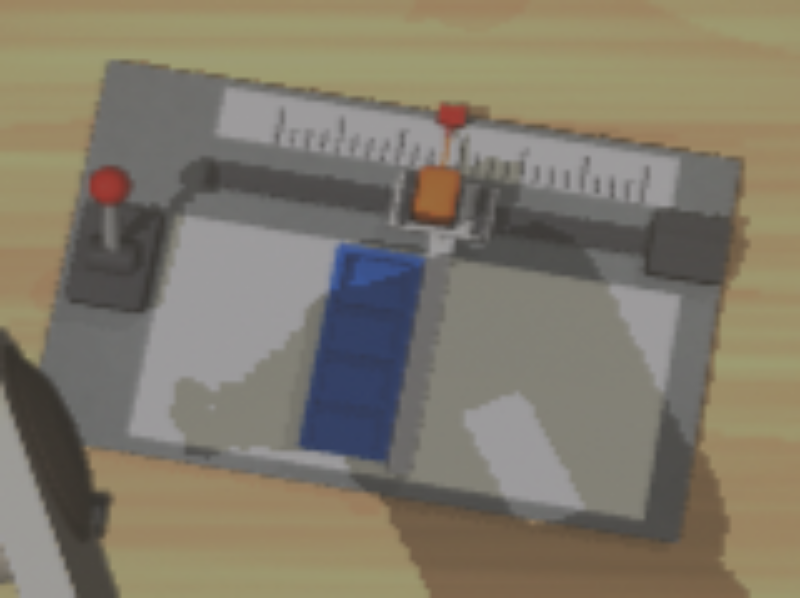

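View pics/side17.png

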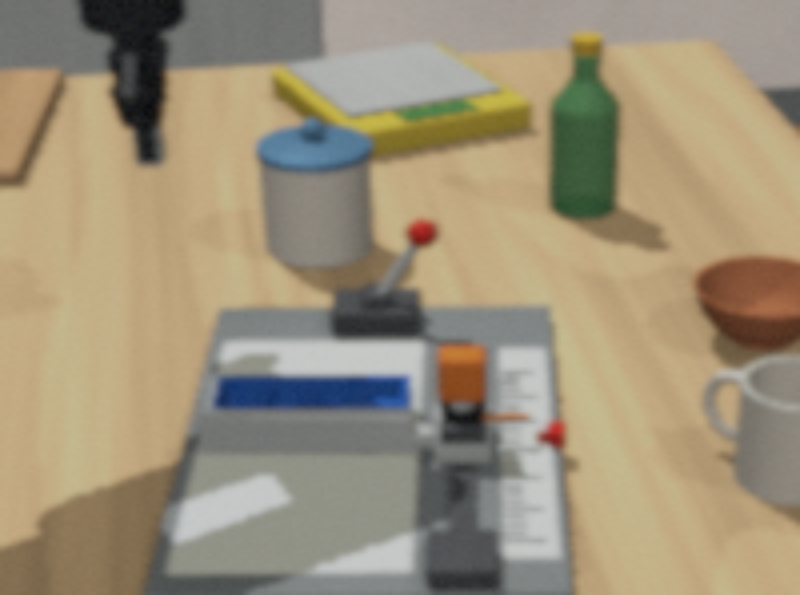

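Run:
```python
from h import *
b=G(atz("top",110.5/5+239.5,187.5/4.6+169.5,.106));print("ball",b,"angle",.5+np.arcsin((b[0]-.01)/.08))
robot.hand_in()
```

```text
ball [0.04864533 0.17602819 0.106     ] angle 1.0041537312388027
the job is handed in; nothing more can be done
```

The job is done and handed in at about 25.5 s; the hand-in gave no verdict.

**What I did:**
- I drew the pusher back to its home stop (about 15 N felt there) and laid the blue mold square across the lane.
- I pushed forward by the handle and stopped about 25 mm short. There I let go to measure the remaining distance in the top picture, then regripped and pushed on to the mark. I never pulled the handle back and never passed the mark.
- I threw the lock lever over until it met its stop (about 14 N) and moved the arm clear.

**Last checks:**

| Check | Measured | Wanted |
|---|---|---|
| Pointer against mark (along guide y) | -18.9 mm against -19.0 mm, about 0.1 mm apart | within 3 mm |
| Mold centre in guide x | -27.6 mm | -50 to -10 mm |
| Mold squareness | about 0.1° off | within 0.1 rad (5.7°) |
| Mold rear face along guide y | about -18.2 mm, level with the pointer and against the bar | at most 5 mm ahead of the pusher |
| Lock lever | about 1.0 rad | over 0.85 rad |

- **Slack:** I judged it to be taken up forwards because the mold's rear face is level with the pointer.
- **When measured:** the pointer and mold figures are from before the lever was thrown. The pictures taken afterwards show both in the same place.
- **Bystanders:** the canister and mug looked unmoved in the pictures.
- No check failed or disagreed.

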